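Demagnetise a batch of clock spring barrels

ROBOT

A 6-joint arm with a two-finger parallel gripper is mounted at the origin on the work surface. World frame = base frame: x ahead of the robot, y to its left, z up, the work surface at z = 0. Lengths are in m, angles in rad, forces in N, time in s.
With the tool pointing down it reaches from about 0.375 to 0.925 m from the base axis. Payload 5.7 kg.
Tool frame: the origin (TCP) lies midway between the tips of the shut fingers; the grasp point (between the pads) lies ctrl.grip_point_offset behind it (ctrl.grip_point_offset is the distance from the TCP to the grasp point, in m); z points along the fingers, y is the line along which they close (so a half turn about z gives the same grasp; the last joint's range is limited). The gripper opens to 85 mm and grips with 20 to 120 N. Pads are 22 mm wide; open, the fingers measure 114 mm over their backs; the gripper's body (76 mm by 85 mm) begins 54 mm behind the grasp point. The pads swing forward as they close: fully open they stand 13 mm farther back than shut.
Start: joints at [-1.288, 0.359, 1.51, -0, 1.272, -0.115], TCP at [0.232, -0.553, 0.231] pointing down, gripper open.
Joint ranges: [-2.97, 2.97], [-1.01, 2.36], [0.21, 2.38], [-0.96, 4.11], [0.2, 2.71], [-2.98, 2.98]. Speed limits (rad/s): [2.39, 2.39, 3.14, 3.14, 3.14, 3.14].

INTERFACE

Orientations are given as a unit quaternion [w, x, y, z].
In Python, from workcell import ctrl gives the robot as it stands. The module is installed in compiled form; this text tells all that it offers.
- The arm moves only by the tool move_arm, never from a script. Its argument "targets" is a list that holds one entry, the list of rows, each a list of 5 numbers: the opening, from -1 (shut) to 1 (fully open), then the shift along the world's x, y, z as a fraction of full scale, then the turn about the world's z as a fraction of full scale. In form: [[[gripper, x, y, z, spin], ...]]. A call has 1 to 5 rows; each row shifts and turns the commanded pose from where the row before left it; what a row does not reach is not made up. Full scale, the value 1, is 0.025 m for a shift and pi/4 rad for a turn. A row lasts 1/10 s, in which the tool goes at most 50 mm and 8.59 degrees, less where a joint would pass 70% of its speed; a pose out of reach is approached as far as the arm can. A call with a number of a shift or a turn outside -1 to 1 is refused whole. A call with a gripper value outside its range is refused whole. The fingers move at their own pace and stop on an object; "newtons" is the grip in N (left out, the last holds). Time passes only in rows, so rows that do not move let the fingers close. It gives the time, the measured TCP pose, the force, the opening and the grip force at its end, in the units of the state.
- ctrl.get_obs(): the state, without advancing time (a new reading comes with each control period).
- ctrl.camera(name): name is "scene" or "top"; returns a dict with "color" (384x512x3 uint8, red, green, blue), "fovy" (degrees; the focal length in pixels is half the picture's height over the tangent of half this angle, whatever the lens; pixels are square), "cx", "cy" (the principal point, pixels), "rvec" (rotation vector, rad) and "tvec" (3), from world to camera coordinates, as OpenCV has them. Camera axes: x right, y down, z forward; pixel columns grow to the right and rows downward; lengths in m; the calibration is good to about 2 mm. A picture is of the moment at which its call begins. There is no depth.
- ctrl.job_done(): hands the job in; it is judged then, once.
The state is a dict: "time_s": time; "qpos": joint angles; "qd": joint speeds; "joint_efforts": joint torques, N m; "ee_pos": TCP position; "orientation": TCP orientation; "force": force on the tool from outside, world axes, zero at the start; "ft_torque": the same for the moment, N m; "finger_gap": finger opening in m; "finger_force": force on a finger pad.
Only numpy, scipy, OpenCV 4.12 (cv2) and the standard library are available. Lean on these libraries where they do the work, as an engineer would, in place of code of your own. Each camera call takes 0.05 s, during which the arm holds its last target. There are 200 camera calls.

TASK

Demagnetise the clock spring barrels: stand every barrel that lies about the bench upright inside the rim of the demagnetiser's plate, and push the key from its stand fully home in the machine's key cylinder and turn it clockwise to its stop. Only when all the barrels are in and the key is turned, flip the bat toggle over to the side away from the robot, leave it on for three seconds and flip it back to off. Then turn the key back to off and put it back fully down in its stand; the barrels stay on the plate, and leave everything else on the bench where it is.

Things in the scene. Friction and masses are not known exactly. Their poses are not given: they have to be found in the camera images.
- barrel1_mid (a point): A clock spring barrel, loose on the bench (or absent: None): a brass drum 56 mm across at its toothed foot, 50 mm above, 30 mm high, with a steel arbor 14 mm thick standing up from the middle of its top, from 30 to 64 mm above its underside; 0.2 kg. The point is on its axis, 32 mm above its underside; z is up along the arbor. It is picked by the arbor from above.
- barrel2_mid (a point): A clock spring barrel, loose on the bench (or absent: None): a brass drum 56 mm across at its toothed foot, 50 mm above, 30 mm high, with a steel arbor 14 mm thick standing up from the middle of its top, from 30 to 64 mm above its underside; 0.2 kg. The point is on its axis, 32 mm above its underside; z is up along the arbor. It is picked by the arbor from above.
- barrel3_mid (a point): A clock spring barrel, loose on the bench (or absent: None): a brass drum 56 mm across at its toothed foot, 50 mm above, 30 mm high, with a steel arbor 14 mm thick standing up from the middle of its top, from 30 to 64 mm above its underside; 0.2 kg. The point is on its axis, 32 mm above its underside; z is up along the arbor. It is picked by the arbor from above.
- barrel4_mid (a point): A clock spring barrel, loose on the bench (or absent: None): a brass drum 56 mm across at its toothed foot, 50 mm above, 30 mm high, with a steel arbor 14 mm thick standing up from the middle of its top, from 30 to 64 mm above its underside; 0.2 kg. The point is on its axis, 32 mm above its underside; z is up along the arbor. It is picked by the arbor from above.
- plate (a point): The demagnetiser's plate, the left-hand (+y) part of the top of a white case 240 mm deep (x) by 340 mm wide (y) by 70 mm high, fixed to the bench. A black square 150 by 150 mm inside a steel rim 5 mm thick and 12 mm high. The point is the centre of the plate's surface, 70 mm above the bench; x points away from the robot and y to the left, along the case's sides; z is up. It has room for four barrels two by two, 72 mm apart.
- key_mid (a point): The steel key, standing blade down in its stand at the start; 0.08 kg, 76 mm tall. From its foot up: flat blade 16 mm wide (its x) by 6 mm thick (its y), 28 mm long; shoulder 26 by 14 mm, 8 mm high; bow (handle plate) 44 mm wide (x) by 12 mm thick (y), 40 mm high. The point is on its axis, 38 mm above the foot of the blade, so the middle of the bow is 18 mm above it and the underside of the shoulder 10 mm below it; z is up. A half turn about z makes no difference.
- key_stand: Fixed dark wooden block 60 (x) by 50 (y) by 34 mm high with a slot in its top in which the key stands, the blade's width along the block's x, shoulder resting on the block (key point 44 mm above the bench). The slot is 19.5 by 9.5 mm, 31 mm deep, chamfered 1 mm. Origin at the centre of its underside, z up. A glass dish 22 mm high, not part of the job, stands on the bench elsewhere.
- slot (a point): The key slot: a slot 19 mm long (its x) by 9 mm wide (its y), 31 mm deep, chamfered 2 mm, in the top of a steel cylinder 49 mm across and 34 mm high that stands at the near right of the case's top and turns about the vertical. The point is the centre of the slot's mouth, 104 mm above the bench; the axes turn with the cylinder, z is up. The key fully home rests with its shoulder on the cylinder's top (key point 10 mm above this one).
- key_cylinder (a joint): Turn of the key cylinder in rad, growing clockwise seen from above; 0 = off (slot along the case's x axis), 1.2 = on, against the stop. It starts between 0 and 0.25, stays where it is left (friction about 0.06 N m), and the key has about 0.2 rad of play in the slot.
- toggle (a joint): Bat toggle switch at the far right of the case's top, angle in rad: 0 = off, leaning 0.4 rad towards the robot; 0.8 = on, leaning 0.4 rad away from the robot. It has a top-heavy, over-centre action: it falls by itself to whichever side of 0.4 it is on and stays there; about 2 N at the tip takes it over.
- toggle_tip (a point): Centre of the 16 mm ball at the end of the toggle's 10 mm thick steel bat, 50 mm from the pivot.
- toggle_pivot (a point): Pivot of the toggle, fixed, in the case's top face, 70 mm above the bench; its x axis points the way the bat swings from off to on, z is up.
- loupe: Bystander: black eye loupe, 36 mm across and 30 mm high, among the barrels; origin under its centre.
- dish: Bystander: glass dish, 56 mm across and 22 mm high, near the key stand; origin under its centre.
- screwdriver: Bystander: screwdriver 160 mm long lying towards the far edge of the green mat; origin on the bench under it.
- oil: Bystander: small jar 40 mm across, 70 mm high, at the far side; origin under its centre.
- brush: Bystander: brush 160 mm long lying near the robot on its right; origin on the bench under it.
There are look-alikes about, which are no part of the job. What is shaped like the part that bears barrel3_mid but turquoise is not meant.

How it is judged:
On the way, in this order (a step that is already met when the one before it is completed fails the run):
1. every barrel stands upright inside the rim of the plate, and the key is home in the cylinder and turned clockwise to on (x of barrel1_mid in the frame of plate between -0.055 and 0.055 m and y of barrel1_mid in the frame of plate between -0.055 and 0.055 m and z of barrel1_mid in the frame of plate between 0.026 and 0.038 m and angle between each of barrel1_mid, barrel2_mid, barrel3_mid, barrel4_mid, key_mid's own z axis and vertical below 0.15 rad and x of barrel2_mid in the frame of plate between -0.055 and 0.055 m and y of barrel2_mid in the frame of plate between -0.055 and 0.055 m and z of barrel2_mid in the frame of plate between 0.026 and 0.038 m and x of barrel3_mid in the frame of plate between -0.055 and 0.055 m and y of barrel3_mid in the frame of plate between -0.055 and 0.055 m and z of barrel3_mid in the frame of plate between 0.026 and 0.038 m and x of barrel4_mid in the frame of plate between -0.055 and 0.055 m and y of barrel4_mid in the frame of plate between -0.055 and 0.055 m and z of barrel4_mid in the frame of plate between 0.026 and 0.038 m and horizontal distance between key_mid and slot below 0.006 m and z of key_mid in the frame of slot below 0.014 m and value of joint key_cylinder above 1.05 rad), for 0.2 s.
2. the toggle is over on its far side (on) for at least two seconds (value of joint toggle above 0.65 rad), for 2 s.
At the end, for the whole second after the job is handed in: Every barrel stands at rest on the plate inside its rim, within 0.15 rad of upright; the key is back in its stand (shoulder within 4 mm of the block's top, centred within 6 mm, within 0.15 rad of upright) and the cylinder is turned back below 0.3 rad; the toggle is back off, below 0.15 rad (x of barrel1_mid in the frame of plate between -0.055 and 0.055 m and y of barrel1_mid in the frame of plate between -0.055 and 0.055 m and z of barrel1_mid in the frame of plate between 0.026 and 0.038 m and angle between each of barrel1_mid, barrel2_mid, barrel3_mid, barrel4_mid, key_mid's own z axis and vertical below 0.15 rad and x of barrel2_mid in the frame of plate between -0.055 and 0.055 m and y of barrel2_mid in the frame of plate between -0.055 and 0.055 m and z of barrel2_mid in the frame of plate between 0.026 and 0.038 m and x of barrel3_mid in the frame of plate between -0.055 and 0.055 m and y of barrel3_mid in the frame of plate between -0.055 and 0.055 m and z of barrel3_mid in the frame of plate between 0.026 and 0.038 m and x of barrel4_mid in the frame of plate between -0.055 and 0.055 m and y of barrel4_mid in the frame of plate between -0.055 and 0.055 m and z of barrel4_mid in the frame of plate between 0.026 and 0.038 m and horizontal distance between key_mid and key_stand below 0.006 m and z of key_mid in the frame of key_stand below 0.048 m and value of joint key_cylinder below 0.3 rad and linear speed of each of key, barrel1, barrel2, barrel3, barrel4 below 0.02 m/s and value of joint toggle below 0.15 rad); the robot touches nothing.
It fails at once if the toggle is switched on while the key is not turned on (value of joint toggle above 0.5 rad and value of joint key_cylinder below 0.9 rad).
It fails at once if a bystander (loupe, dish, screwdriver, oil jar, brush) is moved more than 5 cm (distance of any of loupe, dish, screwdriver, oil, brush from where it was at the start of the episode above 0.05 m).
Of barrel1, barrel2, barrel3, barrel4 only 2 to 4 are there at a start; the rules pass over those that are not, and their reading is None.
At some moment in a run one of barrel1, barrel2, barrel3, barrel4 may be knocked a few centimetres aside while the robot is not near it.
It also fails if it takes over 210 s, if anything falls off the work surface, if the arm or the gripper's body presses on something with over 40 N, if the wrist force passes 120 N, or if a joint passes its speed limit or range.

## Working session

There is one attempt and no reset: what is moved stays moved. The work goes in short steps, Python scripts to look and compute and a tool call to move; the robot and the scene stay as the last step left them, time stands still between calls to the robot, and variables do not carry over. Pictures are saved under pics/ and viewed, at most 14 in all, crops included, and the job is handed in when it is done.

Besides the shell and the picture viewer there is one more tool, called after "Emit:" in YAML: its name, and indented under it one key for each argument. move_arm: Moves the arm, as the interface text tells. Its arguments: {"type":"object","properties":{"targets":{"type":"array"},"newtons":{"type":"number"}},"required":["targets"]}

```bash
mkdir -p pics; cat > h.py <<'E'
import numpy as np, cv2
from workcell import ctrl
def snap(n):
    c=ctrl.camera(n); return c
def K(c):
    f=c["color"].shape[0]/2/np.tan(np.radians(c["fovy"])/2)
    return np.array([[f,0,c["cx"]],[0,f,c["cy"]],[0,0,1]])
def save(c,fn,box=None,s=1):
    im=c["color"][:,:,::-1]
    if box: im=im[box[1]:box[3],box[0]:box[2]]
    cv2.imwrite("pics/"+fn,cv2.resize(im,None,fx=s,fy=s,interpolation=cv2.INTER_CUBIC))
def w(c,uv,z):
    R,_=cv2.Rodrigues(np.array(c["rvec"],float)); t=np.array(c["tvec"],float).ravel()
    d=R.T@np.linalg.inv(K(c))@np.array([uv[0],uv[1],1.]); o=-R.T@t
    return np.round(o+d*(z-o[2])/d[2],4)
def p(c,X):
    return np.round(cv2.projectPoints(np.array(X,float).reshape(-1,1,3),np.array(c["rvec"],float),np.array(c["tvec"],float),K(c),None)[0].reshape(-1,2),1)
E
python3 - <<'E'
from h import *
import pickle
for n in("scene","top"):
    c=snap(n); pickle.dump(c,open(n+".pkl","wb")); save(c,n+".png",None,1.5)
    R,_=cv2.Rodrigues(np.array(c["rvec"],float)); print(n,c["fovy"],c["cx"],c["cy"],-R.T@np.array(c["tvec"]).ravel())
o=ctrl.get_obs(); print(o, ctrl.grip_point_offset)
E
```

```text
scene 48.57058823229455 249.15266781214424 183.89732559998805 [ 1.02328544 -0.85143188  0.68071855]
top 54.148494541004595 254.0517776676824 197.6514911758771 [ 0.39781643 -0.08086041  1.15282509]
{'time_s': 0.1, 'qpos': array([-1.28809479e+00,  3.59429794e-01,  1.51134262e+00, -1.37921211e-05,
        1.27251506e+00, -1.15097805e-01]), 'qd': array([-0.00157639, -0.00162757, -0.00324508, -0.00014595, -0.00208458,
       -0.00029104]), 'joint_efforts': array([-8.73579779e-05, -5.28652954e+01, -2.79350638e+01, -2.07250305e-04,
        5.07942503e-03, -8.60768012e-06]), 'ee_pos': array([ 0.23224748, -0.55254662,  0.23053254]), 'orientation': array([-8.43887081e-04,  9.80283833e-01,  1.97592735e-01, -7.74983638e-05]), 'force': array([-0.01559021,  0.34690411,  0.02147893]), 'ft_torque': array([0.04429624, 0.05516941, 0.00218594]), 'finger_force': 0.0, 'finger_gap': 0.08550850909574313} 0.0187
```

View pics/scene.png

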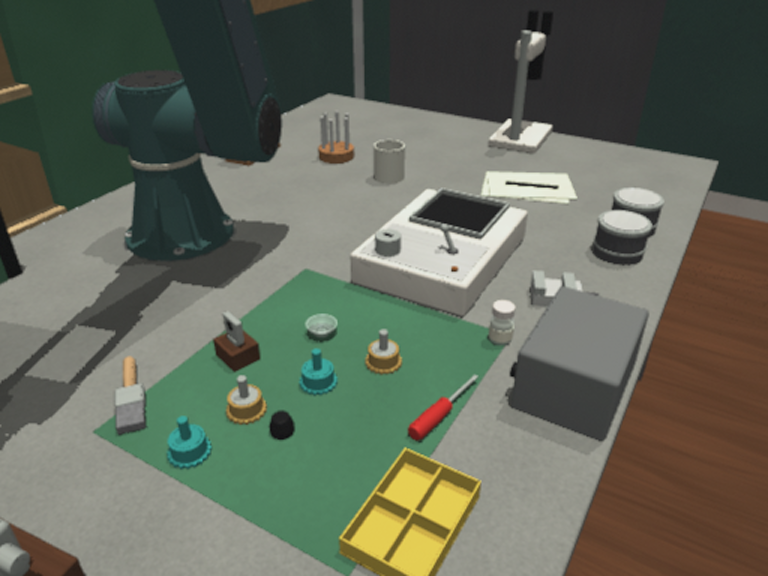

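View pics/top.png

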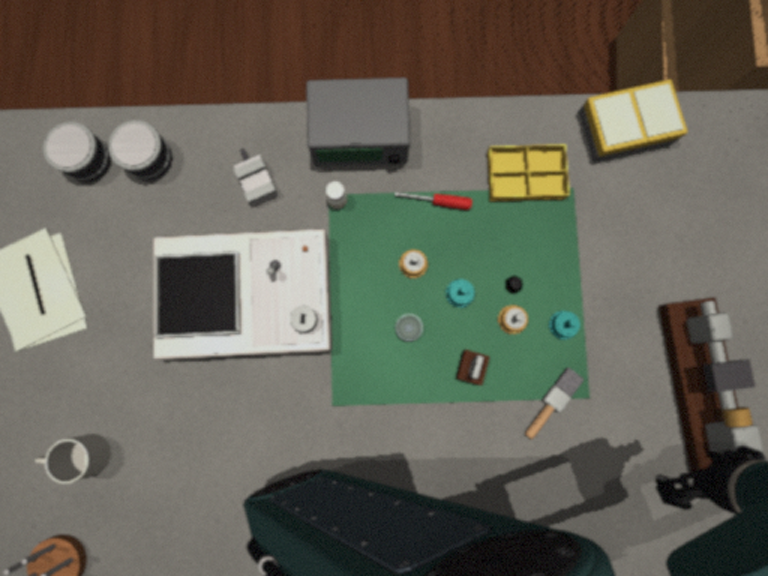

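Two brass barrels show at about (414,263) and (514,319) in the 1.5x top view. The other two drums, at (461,292) and (566,324), are turquoise decoys. The stand is at (473,367), the cylinder at (304,319), the toggle at (275,268) and the plate at (198,294). I'll enlarge these areas next.

```bash
python3 - <<'E'
from h import *
import pickle
c=pickle.load(open("top.pkl","rb"))
a=c["color"][150:246,95:225,::-1]; b=c["color"][155:265,255:365,::-1]
cv2.imwrite("pics/a.png",cv2.resize(a,None,fx=6,fy=6,interpolation=cv2.INTER_CUBIC))
cv2.imwrite("pics/b.png",cv2.resize(b,None,fx=5.4,fy=5.4,interpolation=cv2.INTER_CUBIC))
E
```

```text
(no output)
```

View pics/a.png

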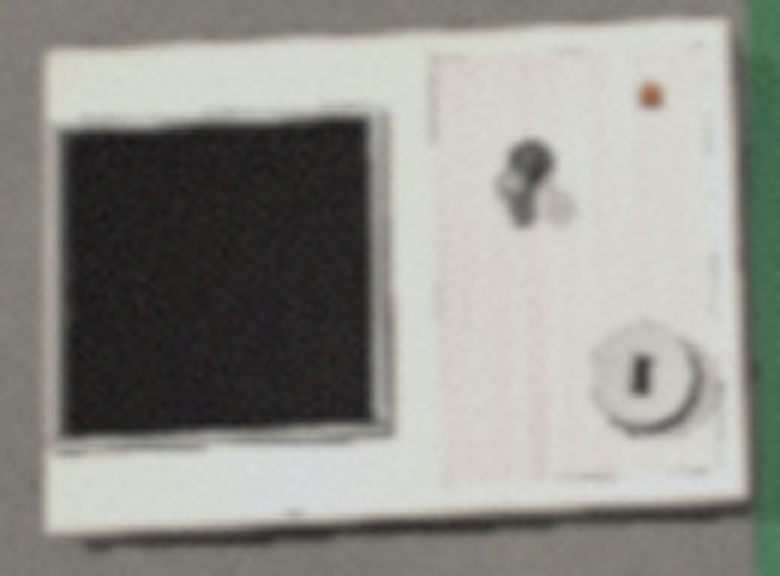

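View pics/b.png

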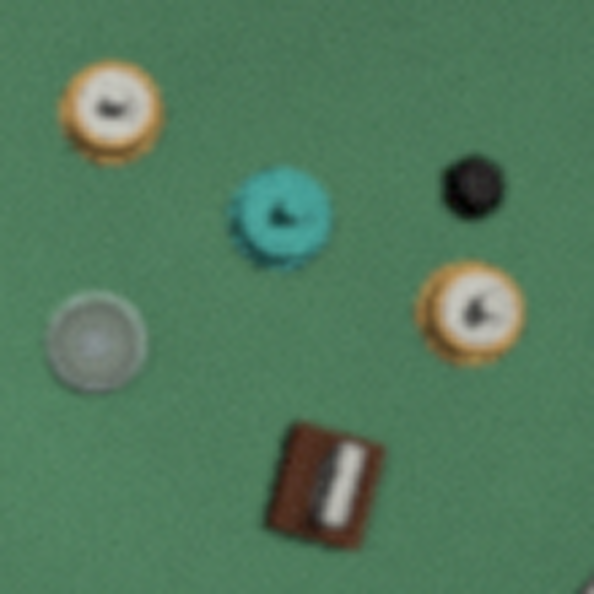

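```bash
python3 - <<'E'
from h import *
import pickle
c=pickle.load(open("top.pkl","rb"))
A=lambda u,v,z:w(c,(95+(u+.5)/6-.5,150+(v+.5)/6-.5),z)
B=lambda u,v,z:w(c,(255+(u+.5)/5.4-.5,155+(v+.5)/5.4-.5),z)
print("b far",B(118,106,.03),"b near",B(478,310,.03),"loupe",B(474,185,.015),"dish",B(97,342,.01),"turq",B(287,212,.03))
print("key",B(344,484,.082),"ends",B(354,440,.082),B(334,527,.082)); print("stand c",[B(*q,.034) for q in[(300,423),(385,440),(358,548),(268,530)]])
print("case",[A(*q,.07) for q in[(45,50),(728,18),(750,498),(45,532)]])
print("plate",[A(*q,.07) for q in[(62,130),(368,118),(375,430),(62,437)]])
print("slot",A(642,375,.104),A(645,357,.104),A(640,393,.104),"cyl",A(644,375,.104),"ball",A(531,158,.116))
s=pickle.load(open("scene.pkl","rb"))
S=lambda u,v,z:w(s,((u+.5)/1.5-.5,(v+.5)/1.5-.5),z)
print("scene: far",S(383,332,.064),"near",S(242,379,.064),"ball",S(446,231,.116),"key",S(232,318,.082),"cyl",S(388,237,.104))
E
```

```text
b far [ 0.6136 -0.1568  0.03  ] b near [ 0.4926 -0.3526  0.03  ] loupe [ 0.5651 -0.3582  0.015 ] dish [ 0.4824 -0.1414  0.01  ] turq [ 0.5506 -0.2491  0.03  ]
key [ 0.3989 -0.2643  0.082 ] ends [ 0.4217 -0.2707  0.082 ] [ 0.3768 -0.2579  0.082 ]
stand c [array([ 0.4329, -0.2501,  0.034 ]), array([ 0.4222, -0.2963,  0.034 ]), array([ 0.3641, -0.2784,  0.034 ]), array([ 0.3752, -0.2298,  0.034 ])]
case [array([0.6695, 0.3575, 0.07  ]), array([0.6759, 0.0221, 0.07  ]), array([0.4403, 0.0154, 0.07  ]), array([0.4339, 0.3521, 0.07  ])]
plate [array([0.6292, 0.3483, 0.07  ]), array([0.6309, 0.1989, 0.07  ]), array([0.4781, 0.1949, 0.07  ]), array([0.4791, 0.345 , 0.07  ])]
slot [0.4976 0.0618 0.104 ] [0.506  0.0603 0.104 ] [0.4892 0.0628 0.104 ] cyl [0.4976 0.0608 0.104 ] ball [0.5998 0.1108 0.116 ]
scene: far [ 0.6148 -0.1555  0.064 ] near [ 0.4951 -0.354   0.064 ] ball [0.5952 0.1099 0.116 ] key [ 0.4003 -0.2653  0.082 ] cyl [0.5026 0.0552 0.104 ]
```

Emit:
move_arm:
  targets:
    - [[0,0.95,0.73,0,0],[0,0.95,0.73,0,0],[0,0.95,0.73,-0.4,0],[0,0.95,0.73,-0.4,0],[0,0.95,0.73,-0.4,0]]
  newtons: 40

```text
time_s: 0.6
ee_pos: [0.3518, -0.4608, 0.2006]
orientation: [-0.0, 0.98, 0.197, -0.0]
force: [1.0, -0.6, -0.3]
finger_gap: 0.0426
finger_force: 0.0
```

Emit:
move_arm:
  targets:
    - [[0,0.95,0.73,-0.4,0],[0,0.95,0.73,-0.4,0],[0,0.95,0.73,-0.4,0],[0,0.95,0.73,-0.4,0],[0,0.95,0.73,-0.4,0]]

```text
time_s: 1.1
ee_pos: [0.4706, -0.3696, 0.1505]
orientation: [-0.0, 0.98, 0.198, -0.0]
force: [0.7, 0.4, 0.9]
finger_gap: 0.0427
finger_force: 0.0
```

Emit:
move_arm:
  targets:
    - [[0,0.95,0.73,-0.4,0],[0,0,0,0,0],[0,0,0,0,0]]

```text
time_s: 1.4
ee_pos: [0.4935, -0.3517, 0.1407]
orientation: [-0.0, 0.98, 0.198, -0.001]
force: [-0.2, 0.7, 0.6]
finger_gap: 0.0427
finger_force: 0.0
```

Emit:
move_arm:
  targets:
    - [[0,0,-0.05,-0.9,0],[0,0,0,-0.9,0],[0,0,0,-0.9,0],[0,0,0,-0.9,0],[0,0,0,-0.66,0]]

```text
time_s: 1.9
ee_pos: [0.4923, -0.3545, 0.0339]
orientation: [-0.0, 0.98, 0.197, -0.0]
force: [-0.1, 0.7, -0.1]
finger_gap: 0.0426
finger_force: 0.0
```

Emit:
move_arm:
  targets:
    - [[0,0,0,0,0],[-1,0,0,0,0],[-1,0,0,0,0],[-1,0,0,0,0],[-1,0,0,0,0]]

```text
time_s: 2.4
ee_pos: [0.4941, -0.3545, 0.036]
orientation: [0.001, 0.98, 0.198, 0.0]
force: [-1.7, -1.0, 4.2]
finger_gap: 0.013
finger_force: 39.5
```

Emit:
move_arm:
  targets:
    - [[-1,0,0,0.6,0],[-1,0,0,1,0],[-1,0,0,1,0],[-1,0,0.5,1,0],[-1,0,1,1,0]]

```text
time_s: 2.9
ee_pos: [0.494, -0.3171, 0.1518]
orientation: [0.001, 0.98, 0.197, 0.001]
force: [0.0, 0.6, -2.2]
finger_gap: 0.0126
finger_force: 39.2
```

Emit:
move_arm:
  targets:
    - [[-1,0.1,1,1,0],[-1,0.1,1,0.4,0],[-1,0.1,1,0,0],[-1,0.1,1,0,0],[-1,0.1,1,0,0]]

```text
time_s: 3.4
ee_pos: [0.5059, -0.1897, 0.1858]
orientation: [-0.0, 0.98, 0.198, 0.0]
force: [0.6, 0.6, -2.9]
finger_gap: 0.0125
finger_force: 39.3
```

Emit:
move_arm:
  targets:
    - [[-1,0.1,1,0,0],[-1,0.1,1,0,0],[-1,0.1,1,0,0],[-1,0.1,1,0,0],[-1,0.1,1,0,0]]

```text
time_s: 3.9
ee_pos: [0.5183, -0.0647, 0.1856]
orientation: [-0.0, 0.98, 0.198, 0.0]
force: [0.6, 0.2, -2.5]
finger_gap: 0.0124
finger_force: 39.3
```

Emit:
move_arm:
  targets:
    - [[-1,0.1,1,0,0],[-1,0.1,1,0,0],[-1,0.1,1,0,0],[-1,0.1,1,0,0],[-1,0.1,1,0,0]]

```text
time_s: 4.4
ee_pos: [0.5308, 0.0602, 0.1856]
orientation: [-0.0, 0.98, 0.198, 0.0]
force: [0.5, -1.4, -2.6]
finger_gap: 0.0123
finger_force: 39.3
```

Emit:
move_arm:
  targets:
    - [[-1,0.1,1,0,0],[-1,0.1,1,0,0],[-1,0.1,1,0,0],[-1,0.1,1,0,0],[-1,0.1,1,0,0]]

```text
time_s: 4.9
ee_pos: [0.5431, 0.1851, 0.1856]
orientation: [-0.0, 0.98, 0.198, -0.0]
force: [-0.0, 1.1, -2.6]
finger_gap: 0.0126
finger_force: 39.3
```

Emit:
move_arm:
  targets:
    - [[-1,0.1,1,0,0],[-1,0.1,1,0,0],[-1,0,1,0,0],[-1,0,0,0,0],[-1,0,0,0,0]]

```text
time_s: 5.4
ee_pos: [0.5481, 0.2592, 0.1852]
orientation: [0.0, 0.98, 0.198, -0.0]
force: [0.7, -0.1, -2.8]
finger_gap: 0.0124
finger_force: 39.4
```

Emit:
move_arm:
  targets:
    - [[-1,0.2,1,0,0],[-1,0,0.96,0,0],[-1,0,0,-0.8,0],[-1,0,0,-0.8,0],[-1,0,0,-0.8,0]]

```text
time_s: 5.9
ee_pos: [0.5536, 0.3069, 0.1246]
orientation: [0.0, 0.98, 0.197, -0.0]
force: [-0.2, 0.8, -3.2]
finger_gap: 0.0128
finger_force: 39.5
```

Emit:
move_arm:
  targets:
    - [[-1,0,0,-0.4,0],[-1,0,0,-0.2,0],[-1,0,0,0,0]]

```text
time_s: 6.2
ee_pos: [0.5536, 0.3072, 0.1096]
orientation: [0.0, 0.98, 0.197, -0.0]
force: [-0.3, -0.7, -1.3]
finger_gap: 0.0127
finger_force: 39.5
```

Emit:
move_arm:
  targets:
    - [[-1,0,0,-0.1,0],[-1,0,0,0,0]]

```text
time_s: 6.4
ee_pos: [0.5542, 0.308, 0.108]
orientation: [-0.0, 0.98, 0.198, 0.001]
force: [-0.1, 0.4, -3.0]
finger_gap: 0.0126
finger_force: 39.5
```

Emit:
move_arm:
  targets:
    - [[0,0,0,0,0],[0,0,0,0,0],[0,0,0,0,0]]

```text
time_s: 6.7
ee_pos: [0.5541, 0.3081, 0.1079]
orientation: [-0.0, 0.98, 0.198, 0.001]
force: [-0.4, 0.3, -0.1]
finger_gap: 0.0426
finger_force: 0.0
```

Emit:
move_arm:
  targets:
    - [[0,0,0,0.8,0],[0,0,0,0.8,0],[0,0,0,0.8,0],[0,0,-0.8,0.6,0],[0,0.1,-1,0,0]]

```text
time_s: 7.2
ee_pos: [0.5575, 0.2631, 0.1851]
orientation: [-0.0, 0.98, 0.199, 0.002]
force: [0.1, 0.2, 0.2]
finger_gap: 0.0428
finger_force: 0.0
```

```bash
python3 - <<'E'
from h import *
a=snap("top");b=snap("scene")
i=a["color"][150:280,80:370,::-1]; j=b["color"][120:320,130:350,::-1]
i=cv2.resize(i,(780,350),interpolation=cv2.INTER_CUBIC); cv2.imwrite("pics/p1.png",i)
import pickle;pickle.dump((a,b),open("2.pkl","wb"))
E
```

```text
(no output)
```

View pics/p1.png

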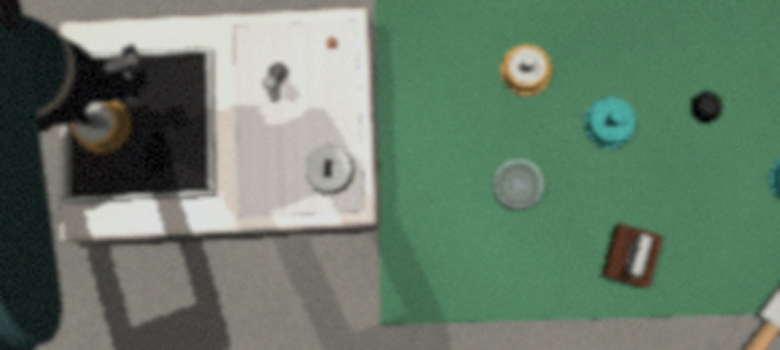

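The first barrel stands upright on the plate at about (100,125), and the far one is unmoved at (526,68). Next I'll fetch the second barrel.

Emit:
move_arm:
  targets:
    - [[0,0.1,-1,0,0],[0,0.1,-1,0,0],[0,0.1,-1,0,0],[0,0.1,-1,0,0],[0,0.1,-1,0,0]]

```text
time_s: 7.8
ee_pos: [0.5683, 0.1367, 0.1821]
orientation: [-0.0, 0.98, 0.198, -0.0]
force: [0.8, 1.2, -0.1]
finger_gap: 0.0422
finger_force: 0.0
```

Emit:
move_arm:
  targets:
    - [[0,0.1,-1,0,0],[0,0.1,-1,0,0],[0,0.1,-1,0,0],[0,0.2,-1,0,0],[0,0.2,-1,0,0]]

```text
time_s: 8.3
ee_pos: [0.5858, 0.0118, 0.1821]
orientation: [-0.0, 0.98, 0.197, -0.0]
force: [0.4, 0.2, 0.1]
finger_gap: 0.0426
finger_force: 0.0
```

Emit:
move_arm:
  targets:
    - [[0,0.2,-1,0,0],[0,0.2,-1,0,0],[0,0.2,-1,0,0],[0,0.2,-1,-0.5,0],[0,0,-1,-0.5,0]]

```text
time_s: 8.8
ee_pos: [0.6069, -0.1134, 0.1573]
orientation: [0.0, 0.98, 0.197, 0.001]
force: [-0.1, -0.0, -0.3]
finger_gap: 0.0427
finger_force: 0.0
```

Emit:
move_arm:
  targets:
    - [[0,0,-1,-0.5,0],[0,0,0,-0.5,0],[0,0,0,0,0]]

```text
time_s: 9.1
ee_pos: [0.6044, -0.1369, 0.1302]
orientation: [-0.001, 0.98, 0.197, -0.002]
force: [-0.8, 0.6, -0.4]
finger_gap: 0.0426
finger_force: 0.0
```

Emit:
move_arm:
  targets:
    - [[0,0.38,-0.78,0,0],[0,0,0,-0.9,0],[0,0,0,-0.9,0],[0,0,0,-0.9,0],[0,0,0,-0.9,0]]

```text
time_s: 9.6
ee_pos: [0.616, -0.1553, 0.0421]
orientation: [-0.0, 0.98, 0.198, 0.0]
force: [0.0, -0.5, -0.0]
finger_gap: 0.0427
finger_force: 0.0
```

Emit:
move_arm:
  targets:
    - [[0,0,0,-0.1,0],[-1,0,0,0,0],[-1,0,0,0,0],[-1,0,0,0,0],[-1,0,0,0,0]]

```text
time_s: 10.1
ee_pos: [0.6164, -0.1567, 0.0409]
orientation: [0.0, 0.98, 0.198, 0.001]
force: [-0.1, 0.7, 2.3]
finger_gap: 0.0126
finger_force: 39.2
```

Emit:
move_arm:
  targets:
    - [[-1,0,0,0.6,0],[-1,0,0,1,0],[-1,0,0,1,0],[-1,0,0.5,1,0],[-1,-0.1,1,1,0]]

```text
time_s: 10.6
ee_pos: [0.6137, -0.1205, 0.1571]
orientation: [0.001, 0.98, 0.197, 0.001]
force: [-0.6, 1.2, -2.7]
finger_gap: 0.0125
finger_force: 39.2
```

Emit:
move_arm:
  targets:
    - [[-1,-0.2,1,1,0],[-1,-0.2,1,0.4,0],[-1,-0.2,1,0,0],[-1,-0.2,1,0,0],[-1,-0.2,1,0,0]]

```text
time_s: 11.1
ee_pos: [0.5878, 0.0067, 0.1912]
orientation: [0.0, 0.98, 0.197, 0.001]
force: [0.6, -0.0, -2.4]
finger_gap: 0.0123
finger_force: 39.3
```

Emit:
move_arm:
  targets:
    - [[-1,-0.2,1,0,0],[-1,-0.2,1,0,0],[-1,-0.2,1,0,0],[-1,-0.2,1,0,0],[-1,-0.2,1,0,0]]

```text
time_s: 11.6
ee_pos: [0.5628, 0.1317, 0.191]
orientation: [0.0, 0.98, 0.197, 0.0]
force: [0.5, -0.2, -2.8]
finger_gap: 0.013
finger_force: 39.3
```

Emit:
move_arm:
  targets:
    - [[-1,-0.2,1,0,0],[-1,-0.1,1,0,0],[-1,0,1,0,0],[-1,0,0,0,0]]

```text
time_s: 12.0
ee_pos: [0.5555, 0.2087, 0.191]
orientation: [-0.001, 0.98, 0.199, 0.001]
force: [-0.4, -0.9, -2.3]
finger_gap: 0.0125
finger_force: 39.4
```

Emit:
move_arm:
  targets:
    - [[-1,0,1,0,0],[-1,0,0,-0.8,0],[-1,0,0,-0.8,0],[-1,0,0,-0.8,0],[-1,0,0,-0.6,0]]

```text
time_s: 12.5
ee_pos: [0.5552, 0.23, 0.1144]
orientation: [0.0, 0.98, 0.198, -0.0]
force: [-0.7, 1.1, -2.3]
finger_gap: 0.0122
finger_force: 39.5
```

Emit:
move_arm:
  targets:
    - [[-1,0,0,-0.15,0],[-1,0,0,0,0]]

```text
time_s: 12.7
ee_pos: [0.5554, 0.2302, 0.1117]
orientation: [0.0, 0.98, 0.197, -0.0]
force: [0.4, 0.2, -2.5]
finger_gap: 0.0124
finger_force: 39.4
```

Emit:
move_arm:
  targets:
    - [[-1,0,0.2,0,0],[-1,0,0,-0.08,0],[0,0,0,0,0],[0,0,0,0,0],[0,0,0,0,0]]

```text
time_s: 13.2
ee_pos: [0.5559, 0.2359, 0.1093]
orientation: [-0.0, 0.98, 0.198, 0.0]
force: [-1.0, 0.9, -0.6]
finger_gap: 0.0427
finger_force: 0.0
```

Emit:
move_arm:
  targets:
    - [[0,0,0,0.8,0],[0,0,0,0.8,0],[0,0,0,0.8,0],[0,-0.4,-0.7,0.6,0],[0,-0.4,-1,0,0]]

```text
time_s: 13.7
ee_pos: [0.5375, 0.1942, 0.1865]
orientation: [-0.0, 0.98, 0.198, 0.003]
force: [0.9, -0.5, -0.4]
finger_gap: 0.0424
finger_force: 0.0
```

Emit:
move_arm:
  targets:
    - [[0,-0.3,-1,0,0.19],[0,-0.3,-1,0,0.19],[0,-0.3,-1,0,0.19],[0,-0.3,-1,0,0.19],[0,-0.3,-1,0,0.19]]

```text
time_s: 14.2
ee_pos: [0.4979, 0.0673, 0.1841]
orientation: [0.0, 0.839, 0.544, 0.0]
force: [0.6, 0.5, -0.1]
finger_gap: 0.0429
finger_force: 0.0
```

Emit:
move_arm:
  targets:
    - [[0,-0.3,-1,0,0.19],[0,-0.3,-1,0,0.19],[0,-0.3,-1,0,0.19],[0,-0.3,-1,0,0.19],[0,-0.3,-1,0,0.19]]

```text
time_s: 14.7
ee_pos: [0.4603, -0.0577, 0.1842]
orientation: [0.0, 0.583, 0.812, -0.0]
force: [0.4, -0.4, -0.0]
finger_gap: 0.043
finger_force: 0.0
```

Emit:
move_arm:
  targets:
    - [[0,-0.3,-1,0,0.19],[0,-0.3,-1,0,0.19],[0,-0.3,-1,0,0.19],[0,-0.3,-1,0,0.19],[0,-0.3,-1,0,0.19]]

```text
time_s: 15.2
ee_pos: [0.4228, -0.1827, 0.1842]
orientation: [0.0, 0.247, 0.969, -0.0]
force: [0.6, -0.9, -0.3]
finger_gap: 0.0426
finger_force: 0.0
```

Emit:
move_arm:
  targets:
    - [[0,-0.3,-1,0,0.19],[0,-0.3,-1,0,0.1],[0,-0.3,-1,0,0],[0,0,0,0,0],[0,0,0,0,0]]

```text
time_s: 15.7
ee_pos: [0.4005, -0.2569, 0.184]
orientation: [-0.0, 0.139, 0.99, 0.0]
force: [0.2, 0.4, -0.3]
finger_gap: 0.0427
finger_force: 0.0
```

```bash
python3 - <<'E'
from h import *
o=ctrl.get_obs();q=o["orientation"];print(o["ee_pos"],o["qpos"], "tooly",np.arctan2(-np.cos(2*np.arctan2(q[2],q[1])),np.sin(2*np.arctan2(q[2],q[1]))))
b=snap("scene");a=snap("top")
i=cv2.resize(b["color"][110:260,130:360,::-1],(780,509),interpolation=cv2.INTER_CUBIC);cv2.imwrite("pics/p2.png",i)
E
```

```text
[ 0.40045633 -0.25687122  0.18399704] [-7.15787396e-01  2.34592550e-01  1.82955450e+00  1.67833584e-04
  1.07763130e+00 -2.00724701e+00] tooly 1.2913801491358416
```

View pics/p2.png

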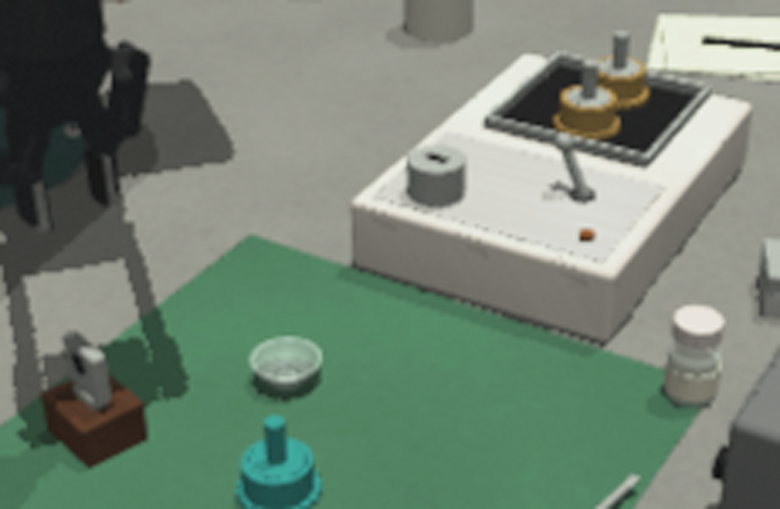

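Both barrels stand upright on the plate, at about (622,80) and (588,108). The key is in its stand at (90,370), and the gripper is above it and aligned.

Emit:
move_arm:
  targets:
    - [[0,-0.05,-0.3,-0.9,0],[0,0,0,-0.9,0],[0,0,0,-0.9,0],[0,0,0,-0.9,0],[0,0,0,-0.9,0]]

```text
time_s: 16.3
ee_pos: [0.3998, -0.2631, 0.0708]
orientation: [0.0, 0.138, 0.99, -0.0]
force: [0.7, -0.2, 0.5]
finger_gap: 0.0428
finger_force: 0.0
```

Emit:
move_arm:
  targets:
    - [[0,0,0,-0.9,0],[0,0,0,0,0]]

```text
time_s: 16.5
ee_pos: [0.398, -0.2617, 0.0469]
orientation: [-0.002, 0.138, 0.99, 0.001]
force: [-0.2, -0.1, -0.0]
finger_gap: 0.0428
finger_force: 0.0
```

Emit:
move_arm:
  targets:
    - [[-1,0,0,0,0],[-1,0,0,0,0],[-1,0,0,0,0],[-1,0,0,0,0]]

```text
time_s: 16.9
ee_pos: [0.4002, -0.2646, 0.0501]
orientation: [0.001, 0.138, 0.99, -0.001]
force: [-0.0, 1.4, 6.8]
finger_gap: 0.0111
finger_force: 42.0
```

Emit:
move_arm:
  targets:
    - [[-1,0,0,0.5,0],[-1,0,0,1,0],[-1,0,0,1,0],[-1,0,0,1,0],[-1,0.2,0.7,1,0]]

```text
time_s: 17.4
ee_pos: [0.4046, -0.2481, 0.1631]
orientation: [0.001, 0.139, 0.99, -0.001]
force: [1.5, -0.3, -1.6]
finger_gap: 0.0112
finger_force: 40.9
```

Emit:
move_arm:
  targets:
    - [[-1,0.3,1,0.5,0.06],[-1,0.3,1,0,0.06],[-1,0.3,1,0,0.05],[-1,0.3,1,0,0],[-1,0.3,1,0,0]]

```text
time_s: 17.9
ee_pos: [0.442, -0.1207, 0.1745]
orientation: [0.0, 0.072, 0.997, -0.0]
force: [-0.3, 0.1, -1.2]
finger_gap: 0.0117
finger_force: 41.0
```

Emit:
move_arm:
  targets:
    - [[-1,0.3,1,0,0],[-1,0.3,1,0,0],[-1,0.3,1,0,0],[-1,0.3,1,0,0],[-1,0.3,1,0,0]]

```text
time_s: 18.4
ee_pos: [0.4795, 0.0044, 0.1744]
orientation: [0.0, 0.072, 0.997, -0.0]
force: [0.9, -0.2, -0.4]
finger_gap: 0.0112
finger_force: 41.0
```

Emit:
move_arm:
  targets:
    - [[-1,0.2,0.5,0,0],[-1,0,0,0,0],[-1,0,0,0,0]]

```text
time_s: 18.7
ee_pos: [0.4842, 0.0154, 0.1741]
orientation: [-0.0, 0.072, 0.997, -0.0]
force: [-0.3, 0.5, -1.0]
finger_gap: 0.0113
finger_force: 41.0
```

```bash
python3 - <<'E'
from h import *
o=ctrl.get_obs();q=o["orientation"];a=2*np.arctan2(q[2],q[1]);print(o["ee_pos"],o["qpos"][5], "tooly",np.arctan2(-np.cos(a),np.sin(a)))
b=snap("scene");import pickle;pickle.dump(b,open("s3.pkl","wb"))
X=np.array(o["ee_pos"]);print(p(b,[[.498,.0613,.104],[X[0],X[1],X[2]-.044],[X[0],X[1],.104]]))
i=cv2.resize(b["color"][110:190,220:320,::-1],(800,640),interpolation=cv2.INTER_CUBIC)[:600];cv2.imwrite("pics/p3.png",i)
E
```

```text
[0.48419576 0.01542573 0.17406122] -1.5373067093440846 tooly 1.42743948955868
[[258.2 156.5]
 [245.3 153.9]
 [245.5 162.3]]
```

View pics/p3.png

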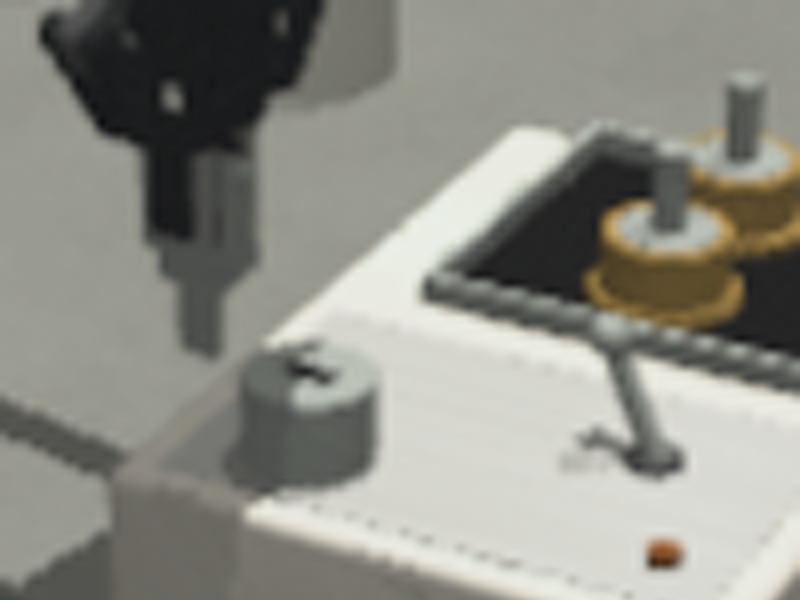

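The key's foot at (201,352) matches its projection. The cylinder top, centred near (310,377), agrees with my slot estimate to about 1 mm. Both barrels are still on the plate.

Emit:
move_arm:
  targets:
    - [[-1,0.28,0.92,0,0],[-1,0.28,0.92,0,0],[-1,0,0,-0.4,0],[-1,0,0,-0.2,0],[-1,0,0,0,0]]

```text
time_s: 19.25
ee_pos: [0.497, 0.0608, 0.1578]
orientation: [-0.001, 0.072, 0.997, -0.0]
force: [0.0, -0.0, -0.6]
finger_gap: 0.0114
finger_force: 41.0
```

```bash
python3 - <<'E'
from h import *
o=ctrl.get_obs();X=np.array(o["ee_pos"]);print(X)
a=snap("top");b=snap("scene");print(w(b,(258.7,157.1),.104),p(b,[[X[0],X[1],X[2]-.044],[.498,.0613,.104]]))
i=cv2.resize(b["color"][130:180,235:285,::-1],(600,600),interpolation=cv2.INTER_CUBIC);cv2.imwrite("pics/p4.png",i)
E
```

```text
[0.4969791  0.06076957 0.15784591]
[0.5009 0.0592 0.104 ] [[257.8 153.4]
 [258.2 156.5]]
```

View pics/p4.png

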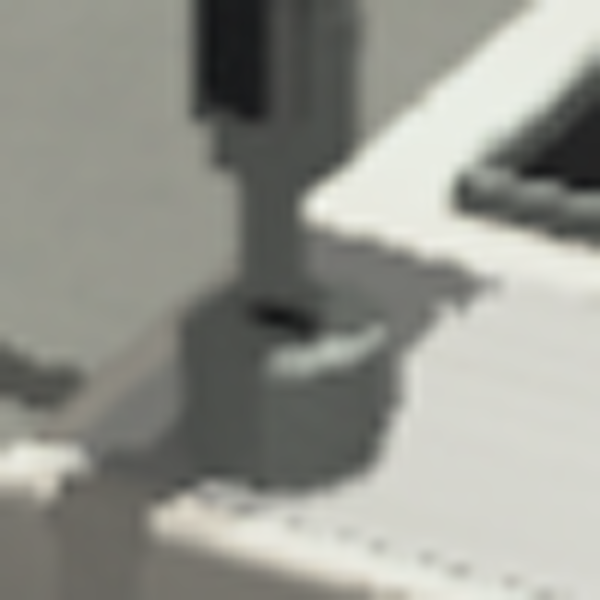

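The slot mouth is at about (283,319), just under the key foot at (272,283). I'll shift 2 mm in +x and go down.

Emit:
move_arm:
  targets:
    - [[-1,0.06,0,-0.2,0],[-1,0,0,-0.2,0],[-1,0,0,-0.2,0],[-1,0,0,-0.2,0],[-1,0,0,0,0]]

```text
time_s: 19.85
ee_pos: [0.4992, 0.0619, 0.1381]
orientation: [-0.001, 0.072, 0.997, -0.0]
force: [0.7, 0.6, -1.4]
finger_gap: 0.0114
finger_force: 41.0
```

Emit:
move_arm:
  targets:
    - [[-1,0,0,-0.25,0],[-1,0,0,-0.25,0],[-1,0,0,-0.2,0],[-1,0,0,0,0]]

```text
time_s: 20.25
ee_pos: [0.4992, 0.0619, 0.1206]
orientation: [-0.001, 0.072, 0.997, -0.0]
force: [-0.9, 0.2, -0.8]
finger_gap: 0.0113
finger_force: 41.0
```

Emit:
move_arm:
  targets:
    - [[-1,0,0,-0.06,0],[-1,0,0,0,-0.15],[-1,0,0,0,-0.15],[-1,0,0,0,-0.15],[-1,0,0,0,-0.15]]

```text
time_s: 20.75
ee_pos: [0.5, 0.0615, 0.1202]
orientation: [0.0, 0.305, 0.952, -0.0]
force: [-0.6, -2.5, 0.2]
finger_gap: 0.0115
finger_force: 41.1
```

Emit:
move_arm:
  targets:
    - [[-1,0,0,0,-0.15],[-1,0,0,0,-0.15],[-1,0,0,0,-0.15],[-1,0,0,0,0]]

```text
time_s: 21.15
ee_pos: [0.4996, 0.0611, 0.1202]
orientation: [0.0, 0.466, 0.885, -0.001]
force: [-1.4, -4.2, 1.9]
finger_gap: 0.0112
finger_force: 41.3
```

```bash
cat > o.py <<'E'
from h import *
o=ctrl.get_obs();q=o["orientation"];a=2*np.arctan2(q[2],q[1])
print(o["time_s"],o["ee_pos"],"tooly",np.arctan2(-np.cos(a),np.sin(a)),"F",o["force"],"T",o["ft_torque"],o["qpos"][5])
E
python3 o.py
```

```text
21.15 [0.49960928 0.06112711 0.12019426] tooly 0.6016218239824593 F [-1.36591913 -4.16340401  1.92983485] T [-0.80372453  0.28457809  0.02415275] -0.6150450568585928
```

Emit:
move_arm:
  targets:
    - [[-1,0,0,0,-0.12],[-1,0,0,0,-0.12],[-1,0,0,0,-0.06],[-1,0,0,0,0]]

```text
time_s: 21.55
ee_pos: [0.4993, 0.061, 0.1202]
orientation: [-0.0, 0.565, 0.825, -0.001]
force: [-3.7, -5.0, 3.2]
finger_gap: 0.0112
finger_force: 41.5
```

```bash
python3 o.py
```

```text
21.55 [0.49926882 0.06097502 0.12019   ] tooly 0.36933835067824694 F [-3.67875329 -4.99633946  3.19558712] T [-1.00798549  0.52623607  0.05062557] -0.38269174884710155
```

Emit:
move_arm:
  targets:
    - [[-1,0,0,0,-0.08],[-1,0,0,0,-0.08],[-1,0,0,0,0]]

```text
time_s: 21.85
ee_pos: [0.499, 0.0609, 0.1202]
orientation: [-0.0, 0.616, 0.788, -0.001]
force: [-3.4, -5.5, 4.2]
finger_gap: 0.0114
finger_force: 41.6
```

```bash
python3 o.py
```

```text
21.85 [0.49903316 0.06088895 0.12016528] tooly 0.2432856957903184 F [-3.38106093 -5.47625271  4.2436399 ] T [-1.04552599  0.62987608  0.02230836] -0.2566382971344971
```

Emit:
move_arm:
  targets:
    - [[-1,0,0,0,-0.08],[-1,0,0,0,-0.06],[-1,0,0,0,0]]

```text
time_s: 22.15
ee_pos: [0.4988, 0.0609, 0.1202]
orientation: [-0.0, 0.658, 0.753, -0.001]
force: [-3.1, -5.9, 4.2]
finger_gap: 0.0111
finger_force: 41.7
```

```bash
python3 o.py
```

```text
22.15 [0.49881801 0.06087661 0.12016158] tooly 0.13419483254596137 F [-3.05380028 -5.90656538  4.23691893] T [-1.07923043  0.69002654  0.21181678] -0.14742509456575476
```

The torque rose to 0.21 N m, so the key is at its stop. I'll release it and check.

Emit:
move_arm:
  targets:
    - [[0,0,0,0,0],[0,0,0,0,0],[0,0,0,0,0]]

```text
time_s: 22.45
ee_pos: [0.5004, 0.0621, 0.1202]
orientation: [0.0, 0.659, 0.752, 0.0]
force: [0.4, -0.1, -0.1]
finger_gap: 0.0424
finger_force: 0.0
```

Emit:
move_arm:
  targets:
    - [[0,0,0,0.6,0],[0,0,0,1,0],[0,0,0,1,0],[-1,0.6,0.6,0,0],[-1,0.9,0.9,0,0]]

```text
time_s: 22.95
ee_pos: [0.5377, 0.0993, 0.1862]
orientation: [0.001, 0.66, 0.752, 0.001]
force: [0.1, -0.3, 0.3]
finger_gap: 0.014
finger_force: 0.0
```

Emit:
move_arm:
  targets:
    - [[-1,0.8,0.5,0,0],[-1,0,0,0,0],[-1,0,0,0,0]]

```text
time_s: 23.25
ee_pos: [0.5572, 0.1121, 0.1847]
orientation: [-0.0, 0.659, 0.752, -0.0]
force: [-0.5, 0.8, -0.1]
finger_gap: 0.0002
finger_force: 0.0
```

```bash
python3 - <<'E'
import o
from h import *
a=snap("top");b=snap("scene")
print(p(b,[[.5975,.110,.116],[.617,.111,.07],[.637,.111,.116]]))
i=cv2.resize(b["color"][100:190,220:350,::-1],(780,540),interpolation=cv2.INTER_CUBIC);cv2.imwrite("pics/p5.png",i)
E
```

```text
23.25 [0.55720521 0.112106   0.18470148] tooly 0.13205379386751076 F [-0.4979593   0.77178793 -0.08062925] T [-0.00499851  0.04368951  0.00620498] -0.0550447379352746
[[297.9 154. ]
 [303.5 169.9]
 [311.2 157.3]]
```

View pics/p5.png

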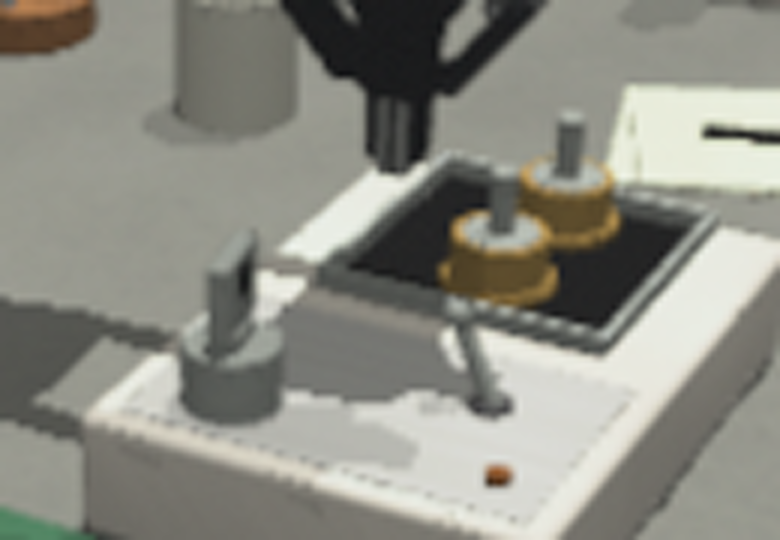

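The key stands in the cylinder, turned on, and both barrels are upright. The ball is near (460,310), so I'll refine its position before pushing.

```bash
python3 - <<'E'
from h import *
import pickle
b=pickle.load(open("s3.pkl","rb"));a=pickle.load(open("top.pkl","rb"))
for z in(.11,.116,.12): print(w(b,(296.4,151.4),z), w(a,(95+531.5/6-.5,150+158.5/6-.5),z))
print(w(b,(301.5,167.2),.07), w(a,(95+523/6-.5,150+205/6-.5),.07))
E
```

```text
[0.5825 0.1322 0.11  ] [0.6009 0.1119 0.11  ]
[0.5871 0.1219 0.116 ] [0.5998 0.1108 0.116 ]
[0.5902 0.115  0.12  ] [0.599  0.1101 0.12  ]
[0.6056 0.122  0.07  ] [0.5858 0.1236 0.07  ]
```

Emit:
move_arm:
  targets:
    - [[-1,-0.4,0.28,0,0],[-1,0,0,-0.8,0],[-1,0,0,-0.8,0],[-1,0,0,-0.8,0],[-1,0,0,-0.8,0]]

```text
time_s: 23.85
ee_pos: [0.5459, 0.1189, 0.1046]
orientation: [-0.0, 0.66, 0.752, -0.0]
force: [0.1, -0.5, 0.6]
finger_gap: -0.0004
finger_force: 0.0
```

```bash
python3 - <<'E'
import o
from h import *
a=snap("top");b=snap("scene")
i=cv2.resize(b["color"][130:180,275:325,::-1],(400,400),interpolation=cv2.INTER_CUBIC)
j=cv2.resize(a["color"][155:205,165:215,::-1],(400,400),interpolation=cv2.INTER_CUBIC);cv2.imwrite("pics/p6.png",np.hstack([i,j]))
E
```

```text
23.85 [0.5459489  0.11893763 0.10458753] tooly 0.13047886832261985 F [ 0.12329571 -0.46506674  0.61547226] T [-0.01361198  0.01874002  0.01141043] -0.039858089351900466
```

View pics/p6.png

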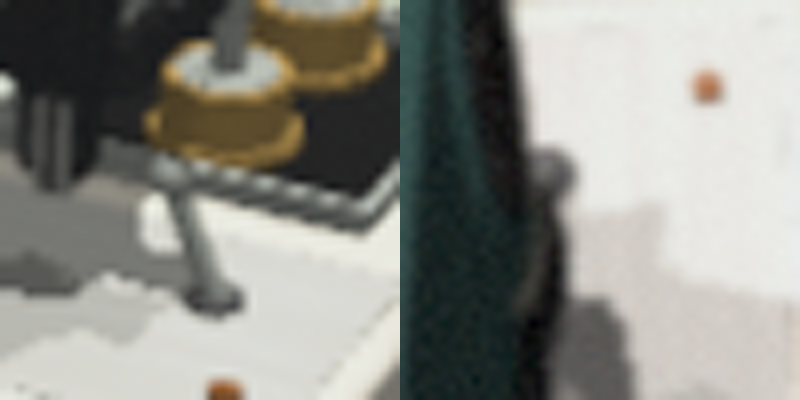

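The ball is at about (173,168) and the bushing at (215,300) in the scene half. The top view's (555,165) agrees with a pivot near (0.607, 0.12). The finger is in line on the near side, so I'll push.

Emit:
move_arm:
  targets:
    - [[-1,0.4,0,0,0],[-1,0.4,0,0,0],[-1,0.4,0,0,0],[-1,0.4,0,0,0],[-1,0.4,0,0,0]]

```text
time_s: 24.45
ee_pos: [0.5994, 0.1189, 0.1056]
orientation: [0.001, 0.659, 0.752, 0.001]
force: [-0.1, -0.0, -0.0]
finger_gap: -0.0001
finger_force: 0.0
```

Emit:
move_arm:
  targets:
    - [[-1,0.2,0,0,0],[-1,0,0,0,0]]

```text
time_s: 24.65
ee_pos: [0.6037, 0.1188, 0.1051]
orientation: [0.0, 0.659, 0.752, 0.0]
force: [0.0, 0.1, 0.1]
finger_gap: -0.0001
finger_force: 0.0
```

```bash
python3 - <<'E'
import o
from h import *
b=snap("scene")
i=cv2.resize(b["color"][120:190,235:335,::-1],(800,560),interpolation=cv2.INTER_CUBIC);cv2.imwrite("pics/p7.png",i)
E
```

```text
24.65 [0.60372961 0.1188349  0.10506158] tooly 0.13057042925591927 F [0.00932035 0.10197982 0.05188851] T [0.0255338  0.04391149 0.00305931] -0.04840546329087668
```

View pics/p7.png

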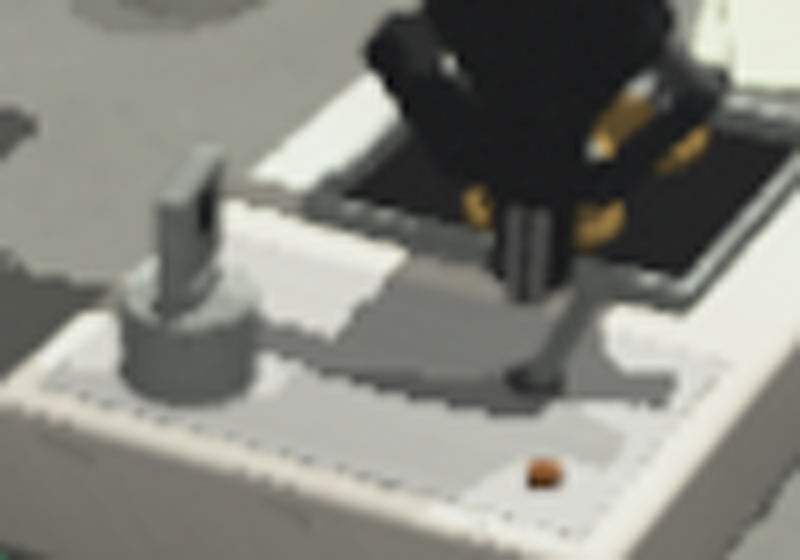

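The toggle is over on its far side, with the bat leaning right from (535,378) to (590,280). I'll go over it while the three seconds pass.

Emit:
move_arm:
  targets:
    - [[-1,-0.4,0,0,0],[-1,0,0,1,0],[-1,0,0,1,0],[-1,0,0,1,0],[-1,1,0,0,0]]

```text
time_s: 25.2
ee_pos: [0.6155, 0.1193, 0.1835]
orientation: [0.0, 0.659, 0.752, 0.001]
force: [0.7, 0.0, -0.3]
finger_gap: -0.0001
finger_force: 0.0
```

Emit:
move_arm:
  targets:
    - [[-1,1,0,0,0],[-1,1,0,0,0],[-1,0.2,0,0,0],[-1,0,0,0,0],[-1,0,0,0,0]]

```text
time_s: 25.7
ee_pos: [0.6705, 0.1189, 0.1795]
orientation: [-0.001, 0.659, 0.752, -0.001]
force: [0.1, -0.0, 0.8]
finger_gap: 0.0001
finger_force: 0.0
```

Emit:
move_arm:
  targets:
    - [[-1,0,0,0,0],[-1,0,0,0,0],[-1,0,0,0,0],[-1,0,0,0,0],[-1,0,0,0,0]]

```text
time_s: 26.2
ee_pos: [0.6723, 0.1189, 0.1801]
orientation: [-0.0, 0.659, 0.752, -0.0]
force: [-0.8, -0.6, 0.3]
finger_gap: 0.0001
finger_force: 0.0
```

Emit:
move_arm:
  targets:
    - [[-1,0,0,0,0],[-1,0,0,0,0],[-1,0,0,0,0],[-1,0,0,0,0],[-1,0,0,0,0]]

```text
time_s: 26.7
ee_pos: [0.6724, 0.1189, 0.18]
orientation: [-0.0, 0.659, 0.752, -0.0]
force: [0.1, -1.2, 0.4]
finger_gap: 0.0001
finger_force: 0.0
```

Emit:
move_arm:
  targets:
    - [[-1,0,0,-0.8,0],[-1,0,0,-0.8,0],[-1,0,0,-0.8,0],[-1,0,0,-0.5,0],[-1,0,0,0,0]]

```text
time_s: 27.2
ee_pos: [0.6709, 0.1187, 0.1054]
orientation: [-0.001, 0.659, 0.752, -0.001]
force: [-0.8, -1.0, 0.7]
finger_gap: -0.0001
finger_force: 0.0
```

Emit:
move_arm:
  targets:
    - [[-1,0,0,0,0],[-1,0,0,0,0],[-1,0,0,0,0],[-1,0,0,0,0]]

```text
time_s: 27.6
ee_pos: [0.673, 0.1189, 0.1084]
orientation: [0.0, 0.659, 0.752, 0.001]
force: [-0.4, 0.7, -0.7]
finger_gap: 0.0001
finger_force: 0.0
```

Emit:
move_arm:
  targets:
    - [[-1,-0.4,0,0,0],[-1,-0.4,0,0,0],[-1,-0.4,0,0,0],[-1,-0.4,0,0,0],[-1,-0.4,0,0,0]]

```text
time_s: 28.1
ee_pos: [0.621, 0.1189, 0.1076]
orientation: [-0.0, 0.659, 0.752, -0.0]
force: [0.6, -0.0, -0.0]
finger_gap: 0.0001
finger_force: 0.0
```

Emit:
move_arm:
  targets:
    - [[-1,-0.4,0,0,0],[-1,0,0,0,0],[-1,0.5,0,0,0],[-1,0,0,1,0],[-1,0,0,1,0]]

```text
time_s: 28.6
ee_pos: [0.626, 0.1187, 0.1572]
orientation: [-0.0, 0.659, 0.752, -0.0]
force: [-0.2, -1.0, -0.1]
finger_gap: 0.0006
finger_force: 0.0
```

Emit:
move_arm:
  targets:
    - [[0,0,0,1,0],[0,-1,-0.5,0,0],[0,-1,-0.5,0,0],[0,-1,-0.5,0,0],[0,-1,-0.5,0,0]]

```text
time_s: 29.1
ee_pos: [0.5256, 0.0683, 0.1827]
orientation: [0.0, 0.659, 0.752, 0.0]
force: [-0.1, -0.6, -0.2]
finger_gap: 0.0429
finger_force: 0.0
```

```bash
python3 - <<'E'
import o
from h import *
b=snap("scene")
i=cv2.resize(b["color"][100:190,220:350,::-1],(780,540),interpolation=cv2.INTER_CUBIC);cv2.imwrite("pics/p8.png",i)
E
```

```text
29.1 [0.5256331  0.0683048  0.18270331] tooly 0.13073983613876677 F [-0.13769066 -0.61452301 -0.21230223] T [ 0.00864766  0.01668314 -0.01268241] -0.13174724510347202
```

View pics/p8.png

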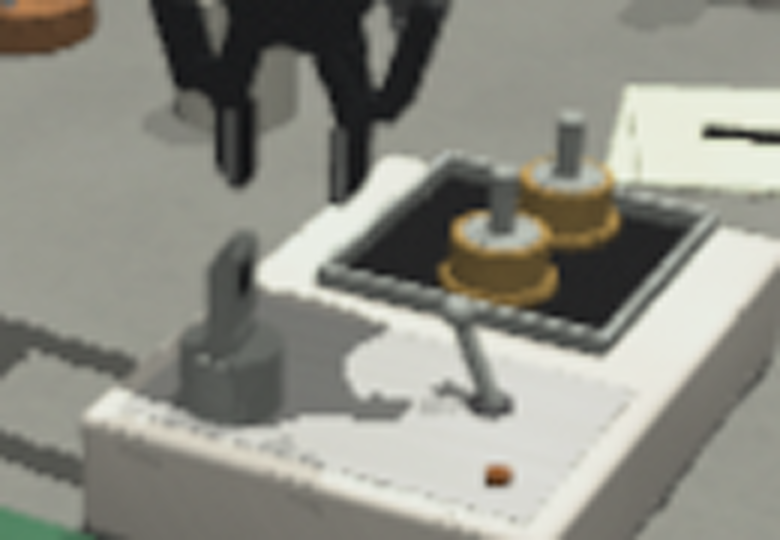

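The toggle is off again, with the bat back from (490,403) to (460,310). The barrels are fine, so I'll regrip the key.

Emit:
move_arm:
  targets:
    - [[0,-1,-0.26,0,0],[0,0,0,0,0],[0,0,0,0,0]]

```text
time_s: 29.45
ee_pos: [0.5013, 0.0623, 0.1829]
orientation: [0.0, 0.66, 0.752, 0.001]
force: [0.4, 0.7, 1.2]
finger_gap: 0.0427
finger_force: 0.0
```

Emit:
move_arm:
  targets:
    - [[0,-0.05,-0.02,-0.8,0],[0,0,0,-0.8,0],[0,0,0,-0.8,0],[0,0,0,-0.05,0],[0,0,0,0,0]]

```text
time_s: 29.95
ee_pos: [0.4998, 0.062, 0.1211]
orientation: [-0.0, 0.659, 0.752, -0.0]
force: [0.6, -0.0, 0.7]
finger_gap: 0.0429
finger_force: 0.0
```

Emit:
move_arm:
  targets:
    - [[-1,0,0,0,0],[-1,0,0,0,0],[-1,0,0,0,0],[-1,0,0,0,0]]

```text
time_s: 30.35
ee_pos: [0.4987, 0.062, 0.1222]
orientation: [0.0, 0.659, 0.752, 0.0]
force: [-1.9, 1.2, 5.6]
finger_gap: 0.0116
finger_force: 39.0
```

```bash
python3 o.py
```

```text
30.35 [0.49873983 0.06196834 0.12224322] tooly 0.13117478143462286 F [-1.91479439  1.23304576  5.57151312] T [0.06984429 0.46925747 0.27960357] -0.14513005801329218
```

Emit:
move_arm:
  targets:
    - [[-1,0,0,0,0.15],[-1,0,0,0,0.15],[-1,0,0,0,0.15],[-1,0,0,0,0.15],[-1,0,0,0,0.15]]

```text
time_s: 30.85
ee_pos: [0.499, 0.0617, 0.1222]
orientation: [0.001, 0.411, 0.912, 0.0]
force: [-2.3, -0.3, 5.0]
finger_gap: 0.0114
finger_force: 39.2
```

Emit:
move_arm:
  targets:
    - [[-1,0,0,0,0.15],[-1,0,0,0,0.15],[-1,0,0,0,0.15],[-1,0,0,0,0.15],[-1,0,0,0,0.15]]

```text
time_s: 31.35
ee_pos: [0.4993, 0.0621, 0.1222]
orientation: [0.001, 0.128, 0.992, 0.0]
force: [-0.7, 1.7, 3.6]
finger_gap: 0.0113
finger_force: 39.1
```

Emit:
move_arm:
  targets:
    - [[-1,0,0,0,0.15],[-1,0,0,0,0.15],[-1,0,0,0,0]]

```text
time_s: 31.65
ee_pos: [0.4993, 0.0622, 0.1222]
orientation: [0.001, 0.013, 1.0, 0.0]
force: [-1.5, 1.5, 6.1]
finger_gap: 0.0113
finger_force: 39.4
```

```bash
python3 o.py
```

```text
31.65 [0.49931338 0.0622374  0.1222084 ] tooly 1.5452162074295246 F [-1.54171703  1.45010185  6.08350164] T [0.42988738 0.27070476 0.00767418] -1.5594109557818647
```

Emit:
move_arm:
  targets:
    - [[-1,0,0,0,0.1],[-1,0,0,0,0.1],[-1,0,0,0,0]]

```text
time_s: 31.95
ee_pos: [0.4993, 0.0624, 0.1222]
orientation: [0.001, -0.065, 0.998, 0.0]
force: [-1.8, 2.2, 6.2]
finger_gap: 0.0116
finger_force: 39.5
```

```bash
python3 o.py
```

```text
31.95 [0.49934994 0.06239219 0.12223099] tooly 1.699996078750496 F [-1.81415333  2.23942877  6.18860341] T [0.50703435 0.2710607  0.02786635] -1.7142249687249407
```

Emit:
move_arm:
  targets:
    - [[-1,0,0,0,-0.14],[-1,0,0,0.2,0],[-1,0,0,0.3,0],[-1,0,0,0.5,0],[-1,0,0,0,0]]

```text
time_s: 32.45
ee_pos: [0.4995, 0.0618, 0.1478]
orientation: [0.001, -0.011, 1.0, -0.0]
force: [-1.0, 0.7, -0.8]
finger_gap: 0.0111
finger_force: 39.0
```

```bash
python3 o.py
```

```text
32.45 [0.49954456 0.06178797 0.14783642] tooly 1.5925052662906212 F [-0.9708528   0.6943637  -0.76311603] T [-0.0407091   0.13246869  0.0235838 ] -1.6064017838973028
```

Emit:
move_arm:
  targets:
    - [[-1,0,0,0.9,0],[-1,0,0,0.9,0],[-1,-0.3,-1,0,-0.095],[-1,-0.3,-1,0,-0.095],[-1,-0.3,-1,0,-0.095]]

```text
time_s: 32.95
ee_pos: [0.4759, -0.0139, 0.1914]
orientation: [0.0, 0.102, 0.995, -0.0]
force: [-0.1, 0.0, -1.1]
finger_gap: 0.0115
finger_force: 39.1
```

Emit:
move_arm:
  targets:
    - [[-1,-0.3,-1,0,-0.095],[-1,-0.3,-1,0,0],[-1,-0.3,-1,0,0],[-1,-0.3,-1,0,0],[-1,-0.3,-1,0,0]]

```text
time_s: 33.45
ee_pos: [0.4382, -0.1392, 0.1911]
orientation: [0.0, 0.138, 0.99, -0.0]
force: [0.3, 0.3, -0.2]
finger_gap: 0.0114
finger_force: 39.1
```

Emit:
move_arm:
  targets:
    - [[-1,-0.3,-1,-0.7,0],[-1,-0.3,-1,-0.7,0],[-1,-0.3,-1,-0.7,0],[-1,-0.3,-1,-0.7,0],[-1,0,0,-0.7,0]]

```text
time_s: 33.95
ee_pos: [0.4087, -0.2414, 0.1032]
orientation: [0.001, 0.139, 0.99, -0.001]
force: [0.1, 0.2, -1.4]
finger_gap: 0.0119
finger_force: 39.1
```

Emit:
move_arm:
  targets:
    - [[-1,0,0,0,0],[-1,0,0,0,0]]

```text
time_s: 34.15
ee_pos: [0.4083, -0.2378, 0.1037]
orientation: [-0.001, 0.138, 0.99, 0.0]
force: [0.8, -0.7, -0.5]
finger_gap: 0.0115
finger_force: 39.1
```

```bash
python3 o.py
```

```text
34.15 [ 0.40829419 -0.23778736  0.10365173] tooly 1.293351396045904 F [ 0.8492705  -0.70140157 -0.53302732] T [-0.00451621 -0.00606998 -0.00244198] -1.9669609242038417
```

Emit:
move_arm:
  targets:
    - [[-1,-0.16,-0.54,0,0],[-1,-0.16,-0.53,0,0],[-1,0,0,-0.4,0],[-1,0,0,-0.3,0],[-1,0,0,0,0]]

```text
time_s: 34.65
ee_pos: [0.3996, -0.264, 0.085]
orientation: [-0.001, 0.139, 0.99, 0.001]
force: [-0.2, 0.1, -0.3]
finger_gap: 0.0114
finger_force: 39.2
```

Emit:
move_arm:
  targets:
    - [[-1,0,0,0,0],[-1,0,0,0,0]]

```text
time_s: 34.85
ee_pos: [0.4007, -0.2646, 0.0862]
orientation: [-0.0, 0.138, 0.99, 0.0]
force: [0.1, 1.1, -0.8]
finger_gap: 0.0113
finger_force: 39.2
```

Foot is about 6 mm above the block; going in gently.

Emit:
move_arm:
  targets:
    - [[-1,-0.02,0,-0.2,0],[-1,0,0,-0.2,0],[-1,0,0,-0.1,0],[-1,0,0,0,0]]

```text
time_s: 35.25
ee_pos: [0.3999, -0.2645, 0.0732]
orientation: [-0.0, 0.138, 0.99, 0.0]
force: [0.1, 0.2, -0.9]
finger_gap: 0.0115
finger_force: 39.2
```

Emit:
move_arm:
  targets:
    - [[-1,0,0,-0.25,0],[-1,0,0,-0.25,0],[-1,0,0,-0.25,0],[-1,0,0,-0.08,0],[-1,0,0,0,0]]

```text
time_s: 35.75
ee_pos: [0.4001, -0.2648, 0.0526]
orientation: [-0.0, 0.138, 0.99, 0.0]
force: [-0.4, 0.3, -1.3]
finger_gap: 0.0112
finger_force: 39.2
```

Emit:
move_arm:
  targets:
    - [[-1,0,0,-0.05,0],[0,0,0,0,0],[0,0,0,0,0],[0,0,0,0,0],[0,0,0,0,0]]

```text
time_s: 36.25
ee_pos: [0.4002, -0.2649, 0.0518]
orientation: [0.0, 0.138, 0.99, -0.0]
force: [-0.4, -0.4, -0.0]
finger_gap: 0.0428
finger_force: 0.0
```

Emit:
move_arm:
  targets:
    - [[0,0,0,0.6,0],[0,0,0,1,0],[0,0,0,1,0],[0,0,0,1,0],[0,0,-1,1,0]]

```text
time_s: 36.75
ee_pos: [0.3991, -0.2872, 0.1673]
orientation: [-0.001, 0.137, 0.991, 0.001]
force: [1.0, -0.4, -1.0]
finger_gap: 0.043
finger_force: 0.0
```

Emit:
move_arm:
  targets:
    - [[0,0,-1,0,0],[0,0,-1,0,0],[0,0,-1,0,0],[0,0,0,0,0],[0,0,0,0,0]]

```text
time_s: 37.25
ee_pos: [0.3998, -0.3648, 0.1664]
orientation: [-0.0, 0.139, 0.99, 0.0]
force: [0.5, 1.0, 0.2]
finger_gap: 0.0429
finger_force: 0.0
```

```bash
python3 - <<'E'
from h import *
a=snap("top");b=snap("scene")
i=cv2.resize(b["color"][100:260,125:355,::-1],(796,554),interpolation=cv2.INTER_CUBIC);cv2.imwrite("pics/p9.png",i)
i=cv2.resize(a["color"][150:266,95:355,::-1],(800,357),interpolation=cv2.INTER_CUBIC);cv2.imwrite("pics/p10.png",i)
E
```

```text
(no output)
```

View pics/p9.png

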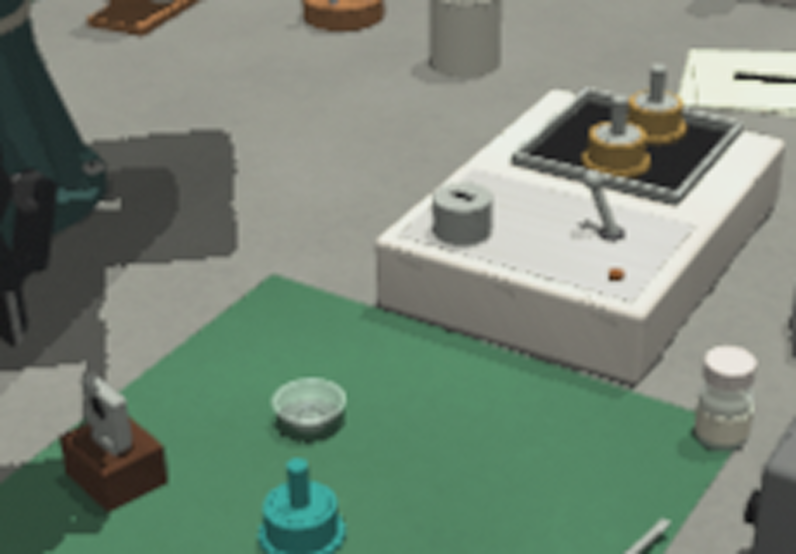

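View pics/p10.png

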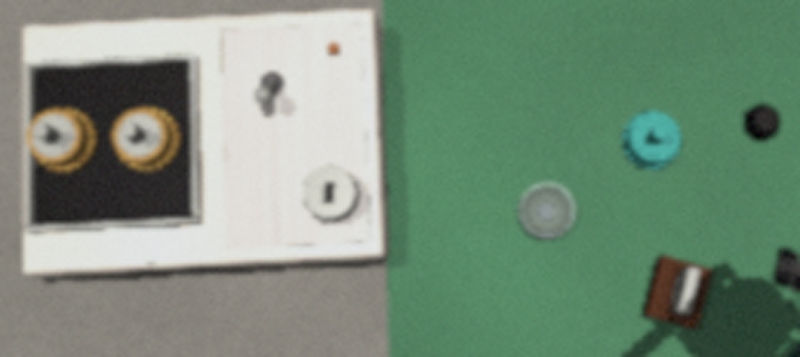

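Both barrels are on the plate, at about (62,137) and (147,137) in the top view. The key is down in its stand at (687,288), the slot at (330,192) is back to off, and the toggle is off. The bystanders in view are where they were.

```bash
python3 -c "
from workcell import ctrl
print(ctrl.job_done())"
```

```text
the job is handed in; nothing more can be done
None
```

I handed the job in, and the system gave no verdict: both brass barrels are on the plate, the toggle was on for about 3 seconds and is off again, and the key is turned back to off and down in its stand.

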